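Uncouple a trailer hitch on the battery bench

TASK

The small trailer hitch on the bench board is locked onto its ball. Pull the upright latch tab sideways, away from the coupler, against its spring, and while it is pulled lift the tongue off the ball. Finish while still holding it up in the gripper, steady, with the coupler at least 8 cm higher than when it sat on the ball, and leave the battery pack, meter and tape roll around it alone.

Things in the scene. Friction and masses are not known exactly. Their poses are not given: they have to be found in the camera images.
- stand: Fixed plywood board 120 x 420 x 18 mm on the table, carrying the hitch. Origin: centre of its underside, on the table. Its y axis runs along the tongue from the hinge bracket (-y end) to the ball (+y end), x across the tongue, z up. Everything on it but the latch tab is at most 113 mm above the table.
- tongue: Aluminium tongue (30 x 30 mm tube) with a grey coupler head (52 wide x 75 long mm) at its +y end that sits over the ball. About 0.6 kg, hinged at its tail: swings up about its own +x axis through hinge, up to 0.6 rad, and falls back if let go. Origin on the hinge; at rest its axes are parallel to those of stand. It carries the latch.
- latch (a joint): Spring latch riding on the coupler (m): 0 = shut, bolt under the ball, tongue locked; grows to a stop at 0.018 as the tab is pulled toward -x of stand. Clear of the ball from about 0.009; spring about 5 N at 0, 12 N at the stop, shuts when not held. Keep past 0.010 until the coupler is 40 mm up. The tongue can be lifted by the tab.
- latch_grip (a point): Point to grip: middle of the black rubber sleeve on the upright latch tab, 143 mm above the table at rest. The tab is a plate 8 mm thick (along x of stand), 34 mm long (along y); sleeve from 23 mm above to 29 mm below this point. 62 mm to the -x side of the ball, 32 mm gap to the coupler's side. Moves with latch and tongue.
- ball (a point): Centre of the fixed 36 mm steel hitch ball, 82 mm above the table, 130 mm to +y of the board's centre. Hidden under the coupler at first.
- socket (a point): Point of the coupler that coincides with the ball's centre when it is seated; moves with the tongue. Its height above ball is the lift of the coupler.
- hinge (a point): Hinge axis of the tongue, 95 mm above the table, 280 mm to -y of the ball; the axis is level, along x of stand.
- pack: Bystander: battery pack of four blue cells in black end frames, 78 x 155 x 78 mm, loose; origin under its centre.
- meter: Bystander: grey hand multimeter lying flat, 75 x 150 x 38 mm, loose; origin under its centre.
- tape: Bystander: roll of paper tape lying flat, 84 mm across, 24 mm high, loose; origin under its centre.

How it is judged:
On the way, in this order (a step that is already met when the one before it is completed fails the run):
1. the latch is pulled sideways, clear of the ball (value of joint latch above 0.008 m), for 0.1 s.
2. the coupler is lifted off the ball, 8 cm above its seat (z of socket in the frame of ball above 0.08 m), for 0.2 s.
At the end, for the whole second after the job is handed in: The coupler is still raised at least 78 mm above its seat on the ball, held by the gripper's fingers (contact force above 1.5 N), the tongue steady (under 0.15 rad/s) and not resting on any of the loose things (z of socket in the frame of ball above 0.078 m and contact force between the fingers and tongue above 1.5 N and angular speed of tongue below 0.15 rad/s and contact force between tongue and pack below 0.5 N and contact force between tongue and meter below 0.5 N and contact force between tongue and tape below 0.5 N); the arm keeps its last pose, push and grip.
It fails at once if the battery pack is pushed more than 3 cm (distance of pack from where it was at the start of the episode above 0.03 m).
It fails at once if the meter is pushed more than 3 cm (distance of meter from where it was at the start of the episode above 0.03 m).
It fails at once if the tape roll is pushed more than 3 cm (distance of tape from where it was at the start of the episode above 0.03 m).
It also fails if it takes over 32 s, if anything falls off the work surface, if the arm or the gripper's body presses on something with over 40 N, if the wrist force passes 120 N, or if a joint passes its speed limit or range.

ROBOT

A 6-joint arm with a two-finger parallel gripper is mounted at the origin on the work surface. World frame = base frame: x ahead of the robot, y to its left, z up, the work surface at z = 0. Lengths are in m, angles in rad, forces in N, time in s.
With the tool pointing down it reaches from about 0.425 to 0.95 m from the base axis. Payload 14.7 kg.
Tool frame: the origin (TCP) lies midway between the tips of the shut fingers; the grasp point (between the pads) lies 19 mm behind it; z points along the fingers, y is the direction in which the jaws open and shut (so a half turn about z gives the same grasp; the last joint's range is limited). The gripper opens to 85 mm and grips with 20 to 120 N. Pads are 22 mm wide; open, the fingers measure 114 mm over their backs; the gripper's body (76 mm by 85 mm) begins 54 mm behind the grasp point. The pads swing forward as they close: fully open they stand 13 mm farther back than shut.
Start: joints at [-1.278, 0.48, 1.596, -0, 1.065, -0.047], TCP at [0.217, -0.613, 0.231] pointing down, gripper open.
Joint ranges: [-2.75, 2.75], [-0.82, 2.05], [0.23, 2.67], [-1.56, 4.7], [0.09, 2.69], [-2.92, 2.92]. Speed limits (rad/s): [1.89, 1.89, 2.39, 3.01, 3.01, 3.01].

INTERFACE

Orientations are given as a unit quaternion [w, x, y, z].
In Python, from station import bot, capture, order gives the robot as it stands. The module is installed in compiled form; this text tells all that it offers.
- The arm moves only by the tool apply_moves, never from a script. Its argument "plan" is a list of rows, each a list of 3 entries, a list of its own where there are three numbers: the opening in per cent of the stroke, from 0 (shut) to 100 (fully open), then the shift along the tool's x, y, z in mm, then the turn, a rotation vector about the tool's x, y, z in degrees. A call has 1 to 12 rows; each row shifts and turns the commanded pose from where the row before left it, along the tool's axes as they then stand; what a row does not reach is not made up. A row lasts 1/12 s, in which the tool goes at most 41.7 mm and 7.16 degrees, less where a joint would pass 70% of its speed; a pose out of reach is approached as far as the arm can. A call is refused whole if a number of a shift passes 41.7 or a number of a turn 7.16, either way. A call with a gripper value outside its range is refused whole. The fingers move at their own pace and stop on an object; "squeeze" is the grip in N (left out, the last holds). Time passes only in rows, so rows that do not move let the fingers close. It gives the time, the measured TCP pose, the force and the opening at its end, in the units of the state.
- bot.read_state(): the state, without advancing time (a new reading comes with each control period).
- capture(name): name is "scene" or "top" or "wrist"; returns a dict with "color" (420x560x3 uint8, blue, green, red), "fx", "fy", "cx", "cy" (pixels), "dist" ([k1, k2, p1, p2, k3] as OpenCV has them; the pictures are not rectified), "cam_to_world" (4x4, takes a point from camera to world coordinates); the wrist camera has in their place "T_tool_cam" (4x4, takes a point from camera to tool coordinates, whose origin is the TCP and whose axes are the flange's). Camera axes: x right, y down, z forward; pixel columns grow to the right and rows downward; lengths in m; the calibration is good to about 2 mm. A picture is of the moment at which its call begins: read the wrist's pose just before it. There is no depth.
- order.job_done(): hands the job in, once; it reports no verdict.
The state is a dict: "clock": time; "qpos": joint angles; "joint_velocities": joint speeds; "tau": joint torques, N m; "ee_pos": TCP position; "eef_rot": TCP orientation; "force": force on the tool from outside, world axes, zero at the start; "torque": the same for the moment, N m; "width": opening from 0.0 (shut) to 1.0 (fully open).
Only numpy, scipy, OpenCV 4.12 (cv2) and the standard library are available. Lean on these libraries where they do the work, as an engineer would, in place of code of your own. Each camera call takes 0.05 s, during which the arm holds its last target. There are 200 camera calls.

## Working session

There is one attempt and no reset: what is moved stays moved. The work goes in short steps, Python scripts to look and compute and a tool call to move; the robot and the scene stay as the last step left them, time stands still between calls to the robot, and variables do not carry over. Pictures are saved under pics/ and viewed, about 8 in all and at most 12, crops included, and the job is handed in when it is done.

Besides the shell and the picture viewer there is one more tool, called after ">>>" as a command line: name --argument value ..., lists and objects as JSON in quotes. apply_moves: Moves the arm, as the interface text tells. Its arguments: {"type":"object","properties":{"plan":{"type":"array"},"squeeze":{"type":"number"}},"required":["plan"]}

```bash
mkdir -p pics
python3 - <<'E'
from station import bot, capture
import cv2, numpy as np
s=bot.read_state(); print(s)
for n in("scene","top"):
    c=capture(n); cv2.imwrite(f"pics/{n}0.png",c["color"]); print(n,c["fx"],c["fy"],c["cx"],c["cy"],c["dist"],np.round(c["cam_to_world"],4).tolist())
E
```

```text
{'clock': 0.0, 'qpos': array([-1.27758886e+00,  4.80852900e-01,  1.59688169e+00,  4.92760144e-06,
        1.06508407e+00, -4.66272074e-02]), 'joint_velocities': array([ 1.02821792e-04, -1.78271554e-05,  7.03350349e-04, -2.00923397e-03,
       -3.80961487e-04, -3.80196830e-04]), 'tau': array([ 1.13294747e-03, -9.50640178e+01, -4.30178726e+01, -1.57326426e-04,
        1.25991862e-02,  1.03979485e-05]), 'ee_pos': array([ 0.21654998, -0.61242745,  0.2306558 ]), 'eef_rot': array([-6.08614613e-04,  9.85598766e-01,  1.69099666e-01, -7.32475399e-05]), 'force': array([-0.61747951,  0.08352019, -0.98085256]), 'torque': array([-0.04428137,  0.0009766 , -0.03605412]), 'width': 0.9993526368163728}
scene 526.9118635630442 526.9118635630442 272.3264559783298 214.39418538848432 [-0.07518022  0.          0.          0.          0.        ] [[0.8929, 0.3281, -0.3082, 0.9807], [0.4501, -0.6606, 0.6008, -0.6834], [-0.0065, -0.6752, -0.7376, 1.0262], [0.0, 0.0, 0.0, 1.0]]
top 410.19495764710416 410.19495764710416 284.54930876213734 213.18654291768712 [-0.00981769  0.          0.          0.          0.        ] [[-0.0096, -0.9903, 0.1389, 0.4913], [-0.9997, 0.0066, -0.0219, 0.072], [0.0208, -0.1391, -0.9901, 1.0113], [0.0, 0.0, 0.0, 1.0]]
```

View pics/scene0.png

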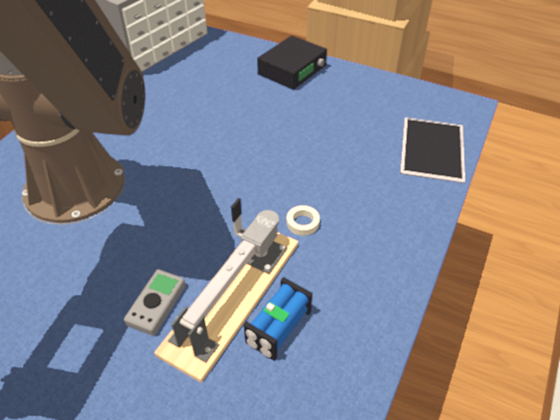

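View pics/top0.png

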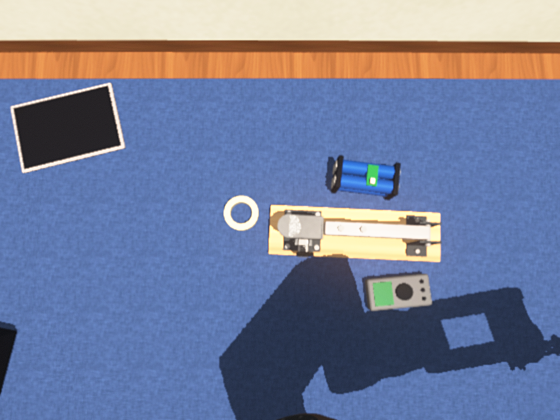

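The scene view shows the board with its ball end at the far right: the black tab is near (237,212), the coupler near (262,228) and the tape near (303,220). In the top view the board spans (270,205) to (440,262) and the tab is near (305,250), on the robot's side. I'll measure these next.

```bash
cat > h.py <<'E'
import cv2, numpy as np
def ray(c,uv,T=None):
    T=np.array(c["cam_to_world"]) if T is None else T
    K=np.array([[c["fx"],0,c["cx"]],[0,c["fy"],c["cy"]],[0,0,1]])
    p=cv2.undistortPoints(np.array(uv,float).reshape(-1,1,2),K,np.array(c["dist"]))[:,0]
    d=np.c_[p,np.ones(len(p))]@T[:3,:3].T
    return T[:3,3],d
def plane(c,uv,z,T=None):
    o,d=ray(c,uv,T); return o+d*((z-o[2])/d[:,2])[:,None]
def proj(c,P,T=None):
    T=np.array(c["cam_to_world"]) if T is None else T
    K=np.array([[c["fx"],0,c["cx"]],[0,c["fy"],c["cy"]],[0,0,1]])
    Q=np.linalg.inv(T); r=cv2.Rodrigues(Q[:3,:3])[0]
    return cv2.projectPoints(np.array(P,float).reshape(-1,3),r,Q[:3,3],K,np.array(c["dist"]))[0][:,0]
E
python3 - <<'E'
from station import capture
from h import *
for n,roi in(("top",(255,190,200,90)),("scene",(130,190,190,200))):
    c=capture(n); x,y,w,h=roi
    hsv=cv2.cvtColor(c["color"],cv2.COLOR_BGR2HSV); m=np.zeros(hsv.shape[:2],np.uint8)
    m[y:y+h,x:x+w]=cv2.inRange(hsv,(10,50,110),(32,255,255))[y:y+h,x:x+w]
    cn=[k for k in cv2.findContours(m,0,2)[0] if cv2.contourArea(k)>60]
    pts=np.vstack(cn)[:,0]
    P=plane(c,pts,.018)
    # remove outliers, min-area rect in mm
    r=cv2.minAreaRect((P[:,:2]*1000).astype(np.float32)); B=cv2.boxPoints(r)
    print(n,r,B.round(1).tolist())
    v=c["color"].copy(); cv2.drawContours(v,cn,-1,(0,0,255),1)
    for q in proj(c,np.c_[B/1000,np.full(4,.018)]): cv2.circle(v,tuple(int(t) for t in q),2,(0,255,255),-1)
    cv2.imwrite(f"pics/{n}1.png",cv2.resize(v[y-10:y+h+10,x-10:x+w+10],None,fx=2,fy=2))
a=cv2.imread("pics/top1.png");b=cv2.imread("pics/scene1.png")
H=max(a.shape[0],b.shape[0]);f=lambda i:cv2.copyMakeBorder(i,0,H-i.shape[0],0,0,0)
o=np.hstack([f(a),f(b)]);cv2.imwrite("pics/m1.png",cv2.resize(o,(800,int(o.shape[0]*800/o.shape[1]))))
E
```

```text
top ((581.0995483398438, -120.34428405761719), (419.8987121582031, 121.31069946289062), 86.8841552734375) [[509.1000061035156, -326.70001220703125], [630.2999877929688, -333.29998779296875], [653.0999755859375, 86.0], [531.9000244140625, 92.5999984741211]]
scene ((597.7343139648438, -71.71109008789062), (529.2256469726562, 126.78714752197266), 84.7894287109375) [[510.6000061035156, -329.5], [636.7999877929688, -341.0], [684.9000244140625, 186.10000610351562], [558.5999755859375, 197.60000610351562]]
```

View pics/m1.png

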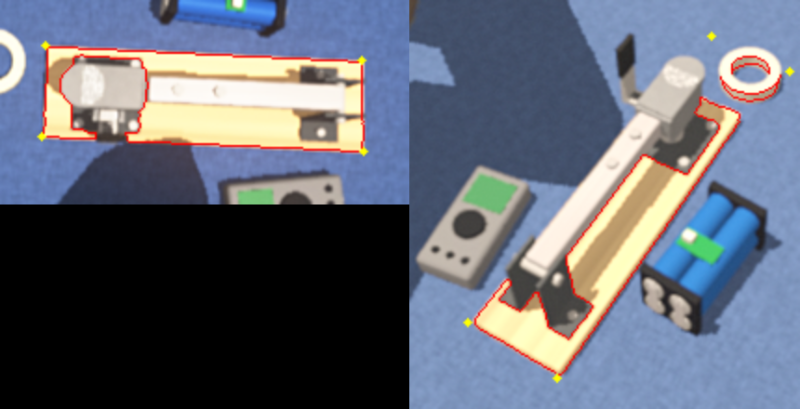

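The board fit from the top view is good: 420 x 121 mm with the corners on the edges. The scene-view mask also caught the tape, so I'm ignoring it. Next I'll check the predicted tab position in the scene view.

Run:
```python
from station import capture
from h import *
yd=np.array([22.8,419.3]);yd/=np.linalg.norm(yd);xd=np.array([yd[1],-yd[0]])
C=np.array([581.1,-120.3]);ball=C+130*yd;g=ball-62*xd
print(ball,g,xd,np.degrees(np.arctan2(xd[1],xd[0])))
P=lambda dx,dy,z:[*( (g+dx*xd+dy*yd)/1000),z]
S=[P(dx,dy,z) for z in(.114,.166) for dx in(-4,4) for dy in(-17,17)]
for n,box in(("scene",(225,190,30,50)),("top",(290,240,30,25))):
    c=capture(n);x,y,w,h=box
    hsv=cv2.cvtColor(c["color"],cv2.COLOR_BGR2HSV)[y:y+h,x:x+w]
    m=(hsv[...,2]<60).astype(np.uint8); k,l,st,ce=cv2.connectedComponentsWithStats(m)
    i=1+st[1:,4].argmax();print(n,st[i][:4]+[x,y,0,0],ce[i]+[x,y],"pred",proj(c,S).min(0),proj(c,S).max(0),proj(c,P(0,0,.143)))
    v=c["color"].copy()
    for q in proj(c,S): cv2.circle(v,tuple(int(round(t)) for t in q),1,(0,255,255),-1)
    cv2.imwrite(f"pics/{n}2.png",cv2.resize(v[180:280,200:300] if n=="scene" else v[190:290,250:350],None,fx=4,fy=4,interpolation=0))
cv2.imwrite("pics/m2.png",np.hstack([cv2.imread(f"pics/{n}2.png") for n in("scene","top")]))
```

```text
[588.15849687   9.50823403] [526.24995448  12.87459407] [ 0.99852488 -0.05429613] -3.1124696534661505
scene [232 200   9  21] [235.99082569 210.6146789 ] pred [228.40687313 196.6373754 ] [240.64406018 222.70185336] [[234.58693124 208.86405033]]
top [291 248   1   1] [291. 248.] pred [295.11028458 251.02877795] [312.93889873 256.55751988] [[303.86433346 253.81618409]]
```

View pics/m2.png

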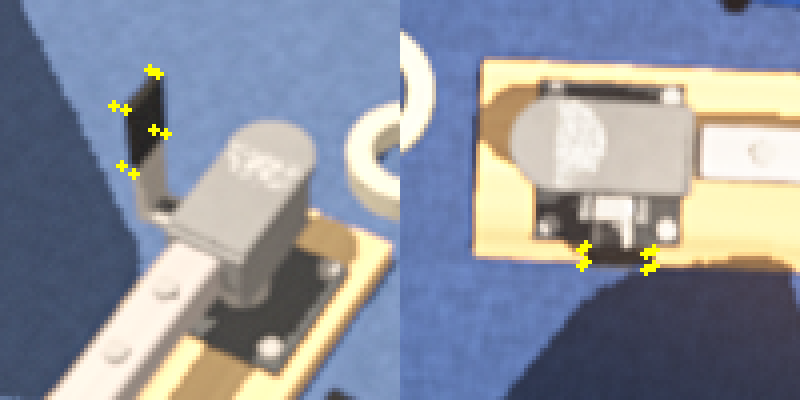

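The predicted sleeve is within 1–2 px in the top view and about 3 px up-left in the scene view, which is a few mm. I'll move above the tab, turning the jaws along the stand's x axis.

>>> apply_moves --plan '[[100, [25.1, -24.2, 0], [0, 0, -3.37]], [100, [26.5, -22.7, 0], [0, 0, -3.37]], [100, [27.8, -21.1, 0], [0, 0, -3.37]], [100, [29, -19.5, 0], [0, 0, -3.37]], [100, [30.1, -17.7, 0], [0, 0, -3.37]], [100, [31, -15.9, 0], [0, 0, -3.37]], [100, [31.9, -14.1, 0], [0, 0, -3.37]], [100, [32.7, -12.2, 0], [0, 0, -3.37]], [100, [33.4, -10.2, 0], [0, 0, -3.37]], [100, [33.9, -8.3, 0], [0, 0, -3.37]], [100, [34.3, -6.3, 0], [0, 0, -3.37]], [100, [34.6, -4.2, 0], [0, 0, -3.37]]]' --squeeze 80

```text
clock: 1.3
ee_pos: [0.4041, -0.2366, 0.2315]
eef_rot: [0.0, 0.866, 0.501, 0.0]
force: [1.0, -1.4, -0.1]
width: 1.007
```

>>> apply_moves --plan '[[100, [34.8, -2.2, 0], [0, 0, -3.37]], [100, [34.9, 0, 0], [0, 0, -3.37]], [100, [34.8, 1.9, 0], [0, 0, -3.37]], [100, [34.7, 4, 0], [0, 0, -3.37]], [100, [34.4, 6, 0], [0, 0, -3.37]], [100, [34, 8, 0], [0, 0, -3.37]], [100, [0, 0, 0], [0, 0, -3.37]], [100, [0, 0, 0], [0, 0, -3.37]], [100, [0, 0, 0], [0, 0, 0]]]'

```text
clock: 2.05
ee_pos: [0.4973, -0.0501, 0.2312]
eef_rot: [-0.0, 0.725, 0.689, -0.0]
force: [-0.6, -0.3, -0.2]
width: 1.002
```

```bash
cat > look.py <<'E'
from station import bot,capture
from h import *
from scipy.spatial.transform import Rotation as R
import sys
s=bot.read_state(); c=capture("wrist")
q=np.array(s["eef_rot"]);T=np.eye(4);T[:3,:3]=R.from_quat(q[[1,2,3,0]]).as_matrix();T[:3,3]=s["ee_pos"]
W=T@np.array(c["T_tool_cam"])
print(s["clock"],s["ee_pos"].round(4),T[:3,:3].round(3).tolist(),s["force"].round(1),s["width"])
print("cam",W.round(3).tolist())
yd=np.array([22.8,419.3]);yd/=np.linalg.norm(yd);xd=np.array([yd[1],-yd[0]])
g=np.array([581.1,-120.3])+130*yd-62*xd
S=[[*((g+dx*xd+dy*yd)/1000),.166] for dx,dy in((-4,-17),(-4,17),(4,17),(4,-17))]
v=c["color"].copy()
print(proj(c,S,W).round(1).tolist())
cv2.imwrite("pics/raw_"+sys.argv[1],v)
for p in proj(c,S,W): cv2.circle(v,tuple(int(round(t)) for t in p),2,(0,255,255),-1)
cv2.imwrite("pics/"+sys.argv[1],v)
E
python3 look.py w1.png
```

```text
2.05 [ 0.4973 -0.0501  0.2312] [[0.05, 0.999, -0.0], [0.999, -0.05, 0.0], [-0.0, -0.0, -1.0]] [-0.6 -0.3 -0.2] 1.001694244276105
cam [[0.999, -0.047, -0.017, 0.502], [-0.049, -0.944, -0.325, 0.034], [-0.001, 0.326, -0.945, 0.373], [0.0, 0.0, 0.0, 1.0]]
[[315.9, 157.4], [317.9, 102.0], [331.0, 102.2], [328.4, 157.4]]
```

View pics/w1.png

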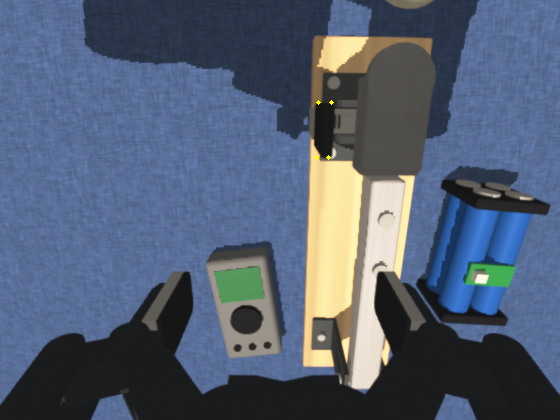

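The wrist view puts the predicted sleeve corners right on the black tab, at about (316–331, 102–157). I'll move over it, descend and close.

>>> apply_moves --plan '[[100, [21.5, 8.6, 0], [0, 0, -0.2]], [100, [21.5, 8.6, 0], [0, 0, 0]], [100, [21.4, 8.6, 0], [0, 0, 0]], [100, [0, 0, 0], [0, 0, 0]], [100, [0, 0, 27], [0, 0, 0]], [100, [0, 0, 27], [0, 0, 0]], [100, [0, 0, 27], [0, 0, 0]], [100, [0, 0, 20], [0, 0, 0]], [100, [0, 0, 6], [0, 0, 0]], [100, [0, 0, 0], [0, 0, 0]]]'

```text
clock: 2.93
ee_pos: [0.5253, 0.0116, 0.1231]
eef_rot: [-0.001, 0.726, 0.688, -0.001]
force: [-0.3, -0.1, 0.5]
width: 0.999
```

>>> apply_moves --plan '[[0, [0, 0, 0], [0, 0, 0]], [0, [0, 0, 0], [0, 0, 0]], [0, [0, 0, 0], [0, 0, 0]], [0, [0, 0, 0], [0, 0, 0]], [0, [0, 0, 0], [0, 0, 0]], [0, [0, 0, 0], [0, 0, 0]], [0, [0, 0, 0], [0, 0, 0]], [0, [0, 0, 0], [0, 0, 0]]]'

```text
clock: 3.6
ee_pos: [0.5275, 0.012, 0.1248]
eef_rot: [0.001, 0.725, 0.689, 0.001]
force: [5.5, -0.2, 1.7]
width: 0.081
```

```bash
python3 look.py w2.png
```

```text
3.6 [0.5275 0.012  0.1248] [[0.051, 0.999, 0.002], [0.999, -0.051, -0.0], [0.0, 0.002, -1.0]] [ 5.5 -0.2  1.7] 0.08080620716929446
cam [[0.999, -0.049, -0.015, 0.532], [-0.051, -0.944, -0.325, 0.096], [0.002, 0.326, -0.945, 0.266], [0.0, 0.0, 0.0, 1.0]]
[[268.1, 364.4], [266.9, 291.5], [289.1, 291.6], [288.2, 364.4]]
```

View pics/raw_w2.png

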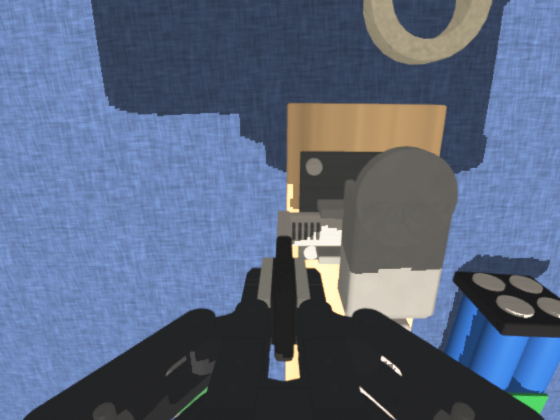

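The tab at (285,295) sits between the pads with a gap of about 7 mm, so the grip holds. Now I'll pull 15 mm along tool −y.

>>> apply_moves --plan '[[0, [0, -4, 0], [0, 0, 0]], [0, [0, -4, 0], [0, 0, 0]], [0, [0, -4, 0], [0, 0, 0]], [0, [0, -3, 0], [0, 0, 0]], [0, [0, 0, 0], [0, 0, 0]], [0, [0, 0, 0], [0, 0, 0]], [0, [0, 0, 0], [0, 0, 0]]]'

```text
clock: 4.23
ee_pos: [0.5134, 0.0128, 0.1248]
eef_rot: [0.001, 0.725, 0.689, 0.001]
force: [10.4, -0.5, -3.1]
width: 0.079
```

```bash
python3 look.py w3.png
```

```text
4.2333 [0.5134 0.0128 0.1248] [[0.051, 0.999, 0.004], [0.999, -0.051, -0.0], [0.0, 0.004, -1.0]] [10.4 -0.5 -3.1] 0.07857421508930518
cam [[0.999, -0.049, -0.014, 0.518], [-0.051, -0.944, -0.325, 0.097], [0.003, 0.326, -0.945, 0.266], [0.0, 0.0, 0.0, 1.0]]
[[303.7, 364.3], [306.2, 291.5], [328.3, 291.5], [323.8, 364.3]]
```

View pics/raw_w3.png

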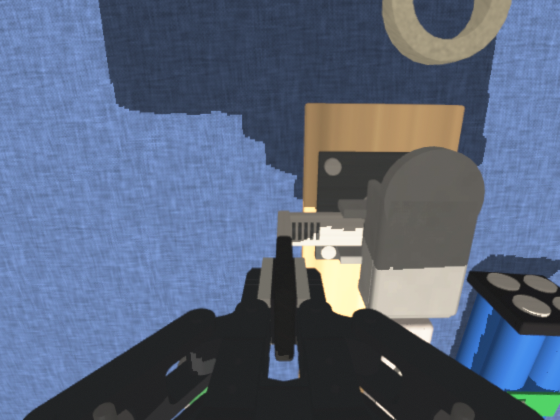

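The tool moved 14 mm and the force is 10.4 N. That matches a latch pull of about 14 mm, well clear of the ball. Next I'll lift along the hinge arc, 0.03 rad per row.

>>> apply_moves --plan '[[0, [-0.5, 0, -4.2], [0, 0.86, 0]], [0, [-1, 0, -8.4], [0, 1.72, 0]], [0, [-1, 0, -8.4], [0, 1.72, 0]], [0, [-1, 0, -8.4], [0, 1.72, 0]], [0, [0, 0, 0], [0, 0, 0]]]'

```text
clock: 4.7
ee_pos: [0.5137, 0.0076, 0.1552]
eef_rot: [-0.035, 0.724, 0.687, 0.041]
force: [11.8, 7.6, -1.9]
width: 0.079
```

```bash
python3 look.py w4.png
```

```text
4.7 [0.5137 0.0076 0.1552] [[0.052, 0.999, 0.011], [0.993, -0.053, 0.107], [0.107, 0.005, -0.994]] [11.8  7.6 -1.9] 0.07942338600752043
cam [[0.999, -0.052, -0.007, 0.517], [-0.052, -0.973, -0.223, 0.076], [0.004, 0.223, -0.975, 0.305], [0.0, 0.0, 0.0, 1.0]]
[[299.2, 305.9], [300.2, 237.8], [318.0, 237.8], [316.0, 305.9]]
```

View pics/raw_w4.png

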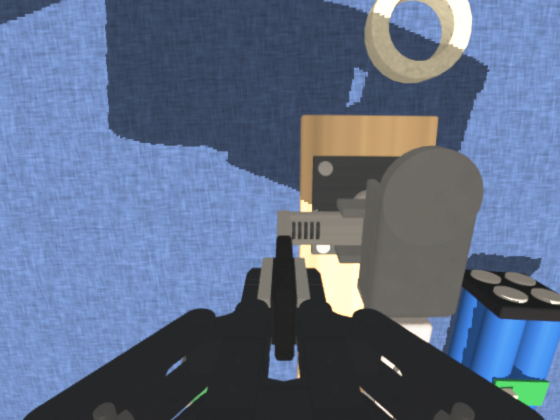

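The coupler is rising with the gripper: it sits the same relative to the fingers, and the board has dropped away. I'll continue the arc with a slight relief of the pull along the tongue.

>>> apply_moves --plan '[[0, [-0.7, 0, -8.4], [0, 1.72, 0]], [0, [-0.9, 0, -8.4], [0, 1.72, 0]], [0, [-0.9, 0, -8.4], [0, 1.72, 0]], [0, [-0.9, 0, -8.4], [0, 1.72, 0]], [0, [-0.9, 0, -8.4], [0, 1.72, 0]], [0, [-0.9, 0, -8.4], [0, 1.72, 0]], [0, [-0.9, 0, -8.4], [0, 1.72, 0]], [0, [-0.9, 0, -8.4], [0, 1.72, 0]], [0, [-0.5, 0, -4.2], [0, 0.86, 0]], [0, [0, 0, 0], [0, 0, 0]], [0, [0, 0, 0], [0, 0, 0]], [0, [0, 0, 0], [0, 0, 0]]]'

```text
clock: 5.75
ee_pos: [0.5116, -0.0154, 0.2216]
eef_rot: [-0.122, 0.714, 0.677, 0.131]
force: [11.3, -4.0, -6.4]
width: 0.086
```

>>> apply_moves --plan '[[0, [0, 0, 0], [0, 0, 0]], [0, [0, 0, 0], [0, 0, 0]], [0, [0, 0, 0], [0, 0, 0]], [0, [0, 0, 0], [0, 0, 0]]]'

```text
clock: 6.08
ee_pos: [0.5116, -0.0153, 0.2215]
eef_rot: [-0.122, 0.714, 0.677, 0.13]
force: [9.9, -4.0, -5.8]
width: 0.082
```

```bash
python3 look.py w5.png
python3 - <<'E'
from station import capture
import cv2
w=cv2.imread("pics/raw_w5.png")[:,:,:]; s=capture("scene")["color"]
cv2.imwrite("pics/m5.png",cv2.resize(cv2.hconcat([w,s]),(800,300)))
E
```

```text
6.0833 [ 0.5116 -0.0153  0.2215] [[0.048, 0.999, 0.021], [0.935, -0.052, 0.351], [0.351, 0.003, -0.936]] [ 9.9 -4.  -5.8] 0.08202773715181659
cam [[0.999, -0.052, 0.004, 0.513], [-0.052, -0.998, 0.027, 0.013], [0.002, -0.027, -1.0, 0.383], [0.0, 0.0, 0.0, 1.0]]
[[295.6, 241.8], [295.7, 191.2], [307.5, 191.2], [307.5, 241.8]]
```

View pics/m5.png

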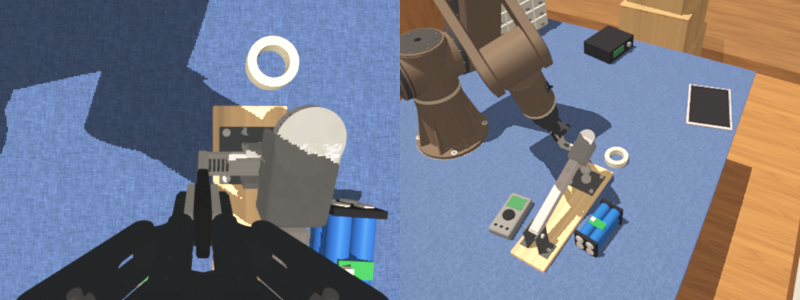

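The tool has lifted 97 mm at a pitch of 0.36 rad. The coupler still sits the same in the wrist view and the board and ball are clear below it. The arm is steady, so I'm handing in.

```bash
python3 -c "
from station import order,bot
s=bot.read_state();print(abs(s['joint_velocities']).max(),s['force'],s['width']);print(order.job_done())"
```

```text
0.0007443029822660156 [11.00284567 -3.79902586 -6.71959391] 0.08640580473062141
the job is handed in; nothing more can be done
None
```

The hitch is unlocked and the coupler is held up in the gripper, about 98 mm above its seat by my estimate. I handed the job in at about 6 s of the 32 s allowed; no verdict is reported.

- **What I did:** I found the board in the top view and confirmed the tab with the wrist camera. I gripped the tab, pulled it about 14 mm sideways, and lifted the tongue 0.36 rad along its hinge arc.
- **Last checks:** The tool had risen 97 mm and was at rest. The grip was still on the tab, with an 11 N sideways load that fits the latch spring. The last pictures showed the coupler clear above the ball. The battery pack, meter and tape looked unmoved by eye; I did not measure them.
- **Disagreements:** The scene camera placed the tab about 3 px (a few mm) off the top-view estimate. The wrist view agreed with the top view, so I used that.

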